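Turn the battery pack round in the lectern's battery bay and switch on

TASK

The battery pack was pushed into the lectern's battery bay the wrong way round, with its narrow contact nose sticking out. Slide it right out, turn it end for end (label side still up) and slide it back in nose first until it is fully home; then slide the steel retaining bolt all the way across behind it and, last, throw the power lever fully over. Leave the eraser, mouse and disc case where they are.

Things in the scene. Friction and masses are not known exactly. Their poses are not given: they have to be found in the camera images.
- pack_center (a point): Black plastic battery pack, 0.28 kg, loose, grey label on top; point at mid-length (127 mm overall) and half-way up its 36 mm height. x runs towards the nose, z up through the label. Block 107 x 46 x 36 mm (x -63.5 to +43.5), then a nose 28 mm wide, 24 mm high (x +43.5 to +63.5), centred. It starts in the bay backwards, nose out, centre at x about -7 to 0 in the bay's frame.
- pack_nose (a point): Middle of the end face of the pack's nose (three brass contact strips), 63.5 mm along x from pack_center; same axes.
- dock_mouth (a point): White metal battery bay fixed to the desk, a level sleeve. Point on its floor at mid-mouth, 20 mm above the desk. x points into the sleeve, y left looking in, z up. Inside 50 mm wide; roof underside 40, top 45 mm above the floor. Mouth lips flare to y +-39, out to x = -7. A 44 mm wide tongue level with the floor reaches out to x = -42; beside it is bare desk. Desk beyond the bolt track is free.
- dock_back (a point): Point on the bay's floor at the foot of its back wall, 85 mm along x from dock_mouth, same axes. Over the last 20 mm before the wall two cheeks narrow the sleeve to 34 mm, so that only the pack's nose enters. Fully home, the nose touches this wall, the pack's centre is 21.5 mm inside the mouth and its last 42 mm stand out over the tongue, where fingers can hold its sides.
- bolt (a joint): Retaining bolt: upright steel plate on a track (8 mm high) that crosses in front of the mouth at x = -61 to -43, y = -42 to +112 in the bay's frame. Slides along y, stays where left (1.5 N friction). Value in m: 0 = clear aside (plate centre y = +75), 0.075 = fully across (y = 0, 4 mm behind the pack). It goes across only when the pack is fully home nose first.
- bolt_top (a point): Middle of the bolt plate's top edge, 72 mm above the desk (16 above the top of the pack in the bay). Same axes as the bay. The plate is 12 mm thick (x), 30 mm wide (y), reaches down to 8 mm above the desk and stands at x = -52 in the bay's frame.
- power (a joint): Power toggle lever, black, on a dark steel block 70 x 50 x 25 mm. Value in rad: 0 = off, leaning 0.5 from vertical towards -x of power_pivot; 1.0 = on, leaning 0.5 towards its +x. Stays where left; about 1 N at the tip moves it.
- power_pivot (a point): Fixed axis of the power lever, 22 mm above the desk, over the middle of its block. x is the way the lever swings to switch on, z up; the lever turns about y.
- power_tip (a point): Centre of the 26 mm ball on the lever's end, 70 mm from power_pivot; moves with the lever.
- eraser: Bystander: whiteboard eraser, 100 x 50 x 40 mm, grey felt with a wooden back, loose. Origin at the centre of its underside.
- mouse: Bystander: black computer mouse, 105 x 60 x 32 mm, loose. Origin at the centre of its underside.
- disc_case: Bystander: flat black disc case with a silver disc, 142 x 125 x 11 mm, loose. Origin at the centre of its underside.

How it is judged:
By the outcome, as a careful person would: the job done as asked, in the order asked, and still so for the second after the job is handed in, with the robot touching nothing.
It also fails if it takes over 72 s, if anything falls off the work surface, if the arm or the gripper's body presses on something with over 40 N, if the wrist force passes 120 N, or if a joint passes its speed limit or range.

ROBOT

A 6-joint arm with a two-finger parallel gripper is mounted at the origin on the work surface. World frame = base frame: x ahead of the robot, y to its left, z up, the work surface at z = 0. Lengths are in m, angles in degrees, forces in N, time in s.
With the tool pointing down it reaches from about 0.25 to 0.725 m from the base axis. Payload 9.7 kg.
Tool frame: the origin (TCP) lies at the very end of the fingers, on their centre line; the grasp point (between the pads) lies 19 mm behind it; y points along the fingers, x is the direction in which the jaws open and shut, and the axes are right-handed (so a half turn about y gives the same grasp; the last joint's range is limited). The gripper opens to 85 mm and grips with 20 to 120 N. Pads are 22 mm wide; open, the fingers measure 114 mm over their backs; the gripper's body (76 mm by 85 mm) begins 54 mm behind the grasp point. The pads swing forward as they close: fully open they stand 13 mm farther back than shut.
Start: joints at [-73.224, 4.979, 10.078, 95.1, 0, 90], TCP at [0.159, -0.527, 0.231] pointing down, gripper open.
Joint ranges: [-179.16, 179.16], [-48.56, 103.87], [-65.8, 70.77], [-126.05, 130.52], [-82.76, 87.17], [-180, 180]. Speed limits (degrees/s): [127.2, 127.2, 147.25, 180, 180, 180].

INTERFACE

Orientations are given as [roll, pitch, yaw] about the fixed x, y, z axes, in that order (R = Rz(yaw) Ry(pitch) Rx(roll)).
In Python, from workcell import bot gives the robot as it stands.
- The arm moves only by the shell command python3 -m jog 'ROWS' [FORCE]. ROWS is JSON, a list of rows, each a list of 7 numbers: the closure, from 0 (fully open) to 1 (shut), then the shift along the world's x, y, z in units of 25 mm (1.0 is 25 mm), then the turn, a rotation vector about the world's x, y, z in units of 5 degrees (1.0 is 5 degrees). A call has 1 to 5 rows; each row is the pose to reach, as a shift and turn from the pose commanded when the call began; what a row does not reach only later rows make up. A row lasts 1/10 s, in which the tool goes at most 50 mm and 8.59 degrees, less where a joint would pass 70% of its speed; a pose out of reach is approached as far as the arm can. A call with a gripper value outside its range is refused whole. The fingers move at their own pace and stop on an object; FORCE is the grip in N (left out, the last holds). Time passes only in rows, so rows that repeat a pose let the fingers close. It gives the time, the measured TCP pose, the force and the opening at its end, in the units of the state.
- bot.get_obs(): the state, without advancing time (a new reading comes with each control period).
- bot.camera(name): name is "side" or "top" or "wrist"; returns (picture, depth): 384x512x3 uint8, red, green, blue; 384x512 float32, m along the optical axis (not along the pixel's ray), 0 where there is no reading.
- bot.camera_model(name): a dict with "fx", "fy", "cx", "cy" (pixels), "k1" (the pictures are not rectified: a ray, as slopes to the right and down, at radius r is drawn at 1 + k1 r^2 times it, then the intrinsics apply), "rvec" (rotation vector, rad) and "tvec" (3), from world to camera coordinates, as OpenCV has them; the wrist camera has in their place "tool_from_camera" (4x4, takes a point from camera to tool coordinates, whose origin is the TCP and whose axes are the tool frame's). Camera axes: x right, y down, z forward; pixel columns grow to the right and rows downward; lengths in m; the calibration is good to about 2 mm. A picture is of the moment at which its call begins: read the wrist's pose just before it. camera_model takes no time and is no camera call.
- bot.job_done(): hands the job in, once; it reports no verdict.
Trained networks look in the newest picture that a camera, given by its name, has taken for a name from the list of things; names that differ only in an ending like _2 or _b are one class to them, and where a whole thing is asked for, a point or a joint stands for the part that bears it (a point fixed in the world has none). Each returns a list of dicts, best first, with "conf" (0 to 1); they miss things now and then, are a little off and sometimes report something else, mostly with a low value. They report only what shows in the picture. A call takes as long as a camera call.
- bot.regions_of(camera, label): "pixels" (384x512 bool, what is visible of it) and "point" ([row, column] in pixels, amid what is visible of it).
The state is a dict: "time": time; "q": joint angles; "qd": joint speeds; "joint_efforts": joint torques, N m; "ee_pos": TCP position; "tcp_rot": TCP orientation; "wrist_force": force on the tool from outside, world axes, zero at the start; "torque": the same for the moment, N m; "opening": finger opening in m.
Only numpy, scipy, OpenCV 4.12 (cv2) and the standard library are available. Lean on these libraries where they do the work, as an engineer would, in place of code of your own. Each camera call takes 0.05 s, during which the arm holds its last target. There are 200 camera calls.

## Working session

There is one attempt and no reset: what is moved stays moved. The work goes in short steps, Python scripts to look and compute and a shell command to move; the robot and the scene stay as the last step left them, time stands still between calls to the robot, and variables do not carry over. Pictures are saved under pics/ and viewed, about 8 in all and at most 12, crops included, and the job is handed in when it is done.

```bash
mkdir -p pics; ls; cat > h.py <<'E'
import numpy as np, cv2
from scipy.spatial.transform import Rotation as R
from workcell import bot
def cam(name):
    o=bot.get_obs(); im,d=bot.camera(name); return o,im,d
def cloud(name,o,d):
    m=bot.camera_model(name); h,w=d.shape
    u,v=np.meshgrid(np.arange(w),np.arange(h))
    K=np.array([[m['fx'],0,m['cx']],[0,m['fy'],m['cy']],[0,0,1.]])
    p=cv2.undistortPoints(np.stack([u,v],-1).reshape(-1,1,2).astype(float),K,np.array([m['k1'],0,0,0,0.])).reshape(h,w,2)
    P=np.dstack([p[...,0]*d,p[...,1]*d,d])
    if 'tool_from_camera' in m:
        T=np.array(m['tool_from_camera']); Rt=R.from_euler('xyz',o['tcp_rot'],degrees=True).as_matrix()
        P=P@T[:3,:3].T+T[:3,3]; P=P@Rt.T+np.array(o['ee_pos'])
    else:
        Rc=R.from_rotvec(np.ravel(m['rvec'])).as_matrix(); P=(P-np.ravel(m['tvec']))@Rc
    P[d==0]=np.nan
    return P
def save(n,im,s=1.5):
    cv2.imwrite('pics/'+n,cv2.resize(im[...,::-1],None,fx=s,fy=s))
E
python3 - <<'E'
from h import *
print(bot.get_obs())
for c in ['top','side']:
    o,im,d=cam(c); P=cloud(c,o,d); save(c+'0.png',im); np.save(c+'0.npy',P)
    for l in ['pack_center','bolt','power','eraser','mouse','disc_case','dock_mouth']:
        try:
            for r in bot.regions_of(c,l)[:2]:
                px=r['pixels']; print(c,l,round(r['conf'],2),np.round(r['point']),px.sum(),np.nanmedian(P[px],0).round(3),np.nanpercentile(P[px],2,axis=0).round(3),np.nanpercentile(P[px],98,axis=0).round(3))
        except Exception as e: print(l,e)
E
```

```text
pics
{'time': 0.0, 'q': array([-7.32248468e+01,  5.01362317e+00,  1.00318942e+01,  9.50984810e+01,
       -1.22838500e-03,  8.99995678e+01]), 'qd': array([-0.02863518, -0.07419882,  0.06149683,  0.03519105, -0.05684726,
       -0.01501357]), 'joint_efforts': array([ 1.38345025e-03, -5.20385349e+01,  4.64805722e+01,  1.62471912e-02,
       -5.96137693e-05, -9.22083871e-06]), 'ee_pos': array([ 0.15866582, -0.52637254,  0.23053593]), 'tcp_rot': array([-9.00012278e+01,  8.02099706e-02, -7.32244147e+01]), 'wrist_force': array([ 0.91220613, -0.19875351, -0.14672932]), 'torque': array([ 0.02688364, -0.00939515,  0.01948363]), 'opening': 0.08550849288332721}
top pack_center 0.67 [189. 312.] 417 [ 0.556 -0.182  0.054] [ 0.533 -0.213  0.027] [ 0.581 -0.145  0.06 ]
top bolt 0.49 [164. 305.] 55 [ 0.623 -0.168  0.062] [ 0.617 -0.174  0.022] [ 0.639 -0.163  0.074]
top power 0.69 [256. 378.] 880 [ 0.348 -0.345  0.028] [ 0.299 -0.379 -0.001] [ 0.401 -0.317  0.036]
top eraser 0.74 [145. 204.] 672 [0.716 0.121 0.039] [0.669 0.089 0.   ] [0.768 0.154 0.043]
top mouse 0.63 [256. 376.] 831 [ 0.351 -0.345
[... 269 characters left out ...]
e pack_center 0.86 [170. 271.] 455 [ 0.552 -0.169  0.048] [ 0.533 -0.217  0.02 ] [ 0.583 -0.137  0.056]
side bolt 0.52 [169. 245.] 235 [ 0.631 -0.161  0.041] [ 0.619 -0.17   0.008] [ 0.65  -0.157  0.071]
side power 0.65 [290. 209.] 281 [0.467 0.322 0.087] [0.455 0.31  0.033] [0.495 0.331 0.097]
side eraser 0.71 [227. 163.] 1095 [0.708 0.141 0.036] [0.669 0.101 0.001] [0.771 0.164 0.042]
side mouse 0.7 [167. 359.] 480 [ 0.348 -0.324  0.02 ] [ 0.302 -0.358  0.004] [ 0.399 -0.313  0.031]
side disc_case 0.6 [152. 241.] 757 [ 0.736 -0.341  0.008] [ 0.662 -0.425 -0.002] [ 0.811 -0.284  0.01 ]
side dock_mouth 0.72 [164. 281.] 1176 [ 0.547 -0.21   0.037] [ 0.511 -0.297  0.   ] [ 0.658 -0.146  0.067]
```

View pics/top0.png

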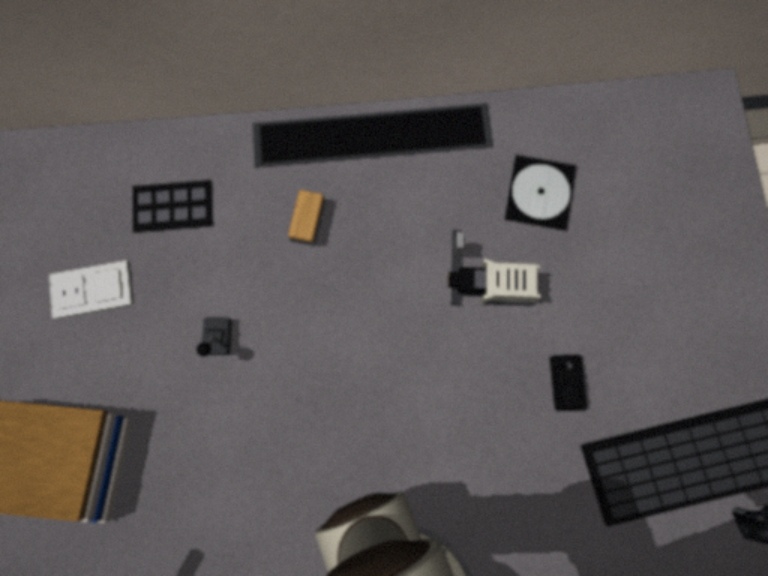

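View pics/side0.png

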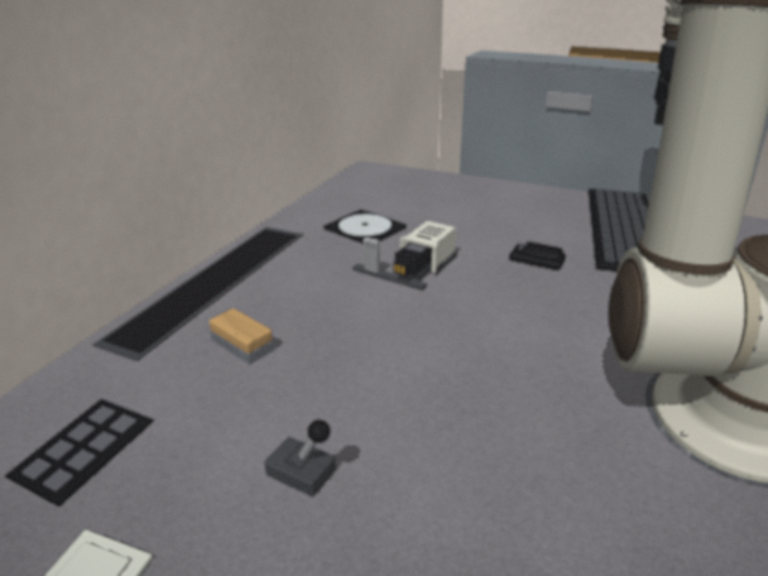

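The top view shows the bay at about (512,280), with the pack's nose facing left (+y world). The bolt is at (459,238), the lever ball at (204,349), the mouse at (568,382), the disc case at (540,190) and the eraser at (306,216). The side view agrees with this. The bay's x is about world -y and its y is about world +x. I'll take the wrist camera over it next.

```bash
python3 -c "
from h import *
print(np.round(bot.camera_model('wrist')['tool_from_camera'],3))"
python3 -m jog '[[0,1.4,1.4,0.5,0,0,1.6],[0,2.8,2.8,1,0,0,3.2],[0,4.2,4.2,1.5,0,0,4.8],[0,5.6,5.6,2,0,0,6.4],[0,7,7,2,0,0,8]]'
python3 -m jog '[[0,1.4,1.4,0,0,0,1.6],[0,2.8,2.8,0,0,0,3.2],[0,4.2,4.2,0,0,0,4.8],[0,5.6,5.6,0.5,0,0,6.6],[0,7,7,1,0,0,6.6]]'
python3 -m jog '[[0,1,1,0,0,0,0],[0,1,1,0,0,0,0],[0,1,1,0,0,0,0]]'
```

```text
[[ 1.    -0.001  0.     0.   ]
 [-0.    -0.272  0.962 -0.142]
 [-0.    -0.962 -0.272  0.068]
 [ 0.     0.     0.     1.   ]]
time: 1.3
ee_pos: [0.3324, -0.3529, 0.283]
tcp_rot: [-90.0, -0.2, -32.9]
wrist_force: [0.4, -0.1, -0.2]
opening: 0.0853
time: 1.8
ee_pos: [0.5057, -0.1787, 0.306]
tcp_rot: [-90.0, 0.0, 0.1]
wrist_force: [0.6, -1.2, 0.0]
opening: 0.0851
time: 2.1
ee_pos: [0.53, -0.155, 0.3053]
tcp_rot: [-90.0, 0.1, -0.1]
wrist_force: [-0.2, -0.6, 0.4]
opening: 0.0855
```

```bash
python3 - <<'E'
from h import *
o,im,d=cam('wrist'); P=cloud('wrist',o,d); save('w0.png',im); np.save('w0.npy',P); cv2.imwrite('w0raw.png',im)
print(o['q'].round(1))
for l in ['pack_center','bolt','dock_mouth']:
    for r in bot.regions_of('wrist',l)[:2]:
        px=r['pixels']; Q=P[px]; print(l,round(r['conf'],2),np.round(r['point']),px.sum(),np.nanpercentile(Q,2,axis=0).round(3),np.nanpercentile(Q,98,axis=0).round(3))
        for z0,z1 in [(0.05,.06),(.06,.069),(.069,.08)]:
            q=Q[(Q[:,2]>z0)&(Q[:,2]<z1)]
            if len(q)>50:
                b=cv2.minAreaRect((q[:,:2]*1000).astype(np.float32)); print('  z',z0,len(q),np.median(q,0).round(4),b)
E
```

```text
[-16.3   7.8  21.6 103.8  -0.   73.8]
pack_center 0.59 [183. 286.] 2107 [ 0.536 -0.21   0.032] [ 0.583 -0.142  0.057]
  z 0.05 1680 [ 0.5602 -0.1832  0.0558] ((561.4799194335938, -176.73870849609375), (70.97728729248047, 46.00743103027344), 82.0688705444336)
bolt 0.77 [172. 345.] 552 [ 0.619 -0.19   0.001] [ 0.659 -0.161  0.073]
  z 0.05 51 [ 0.6253 -0.163   0.0551] ((632.0321044921875, -163.1606903076172), (29.45728874206543, 9.445720672607422), 13.29753589630127)
  z 0.069 269 [ 0.6335 -0.1678  0.0717] ((633.5262451171875, -168.40805053710938), (12.126579284667969, 29.92011833190918), 81.37908172607422)
dock_mouth 0.71 [225. 280.] 5440 [ 0.513 -0.301  0.006] [ 0.657 -0.152  0.072]
  z 0.05 119 [ 0.5898 -0.201   0.0556] ((561.1982421875, -225.3828125), (187.2068328857422, 98.15302276611328), 62.99150848388672)
  z 0.06 3609 [ 0.5496 -0.2514  0.0649] ((561.44482421875, -224.66552734375), (186.89874267578125, 97.13182067871094), 62.253902435302734)
  z 0.069 262 [ 0.6333 -0.1677  0.0717] ((633.6192626953125, -168.26748657226562), (11.862377166748047, 29.843135833740234), 82.81026458740234)
dock_mouth 0.51 [172. 342.] 502 [ 0.619 -0.174  0.016] [ 0.646 -0.161  0.073]
  z 0.069 261 [ 0.633  -0.1678  0.0717] ((633.403076171875, -168.38937377929688), (12.126579284667969, 29.671064376831055), 81.37908172607422)
```

View pics/w0.png

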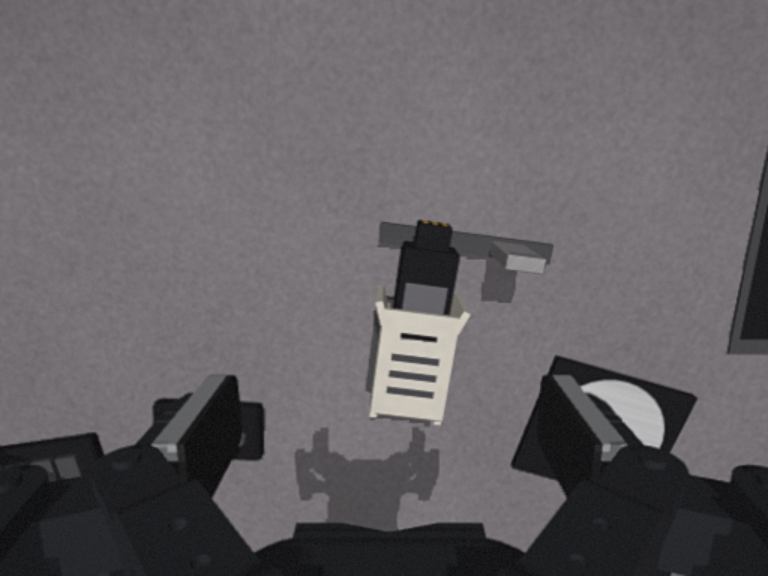

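The wrist view shows the pack's nose pointing up at (433,235) and the bay roof at (412,365), turned about 8° from world -y. The bolt top is at (525,263), at bay +y, with the track behind the nose. I'll refine the bay frame next.

```bash
python3 - <<'E'
from h import *
P=np.load('w0.npy'); im=cv2.imread('w0raw.png')
Q=P.reshape(-1,3); c=im.reshape(-1,3).mean(1)
a0=np.deg2rad(-98); m0=np.array([.552,-.2095])
def loc(a):
    ex=np.array([np.cos(a),np.sin(a)]); ey=np.array([-ex[1],ex[0]]); q=(Q[:,:2]-m0)*1000
    return q@ex,q@ey
x,y=loc(a0)
def edges(sel,lab,bins):
    L=[]
    for b in bins:
        s=sel&(x>=b)&(x<b+6)
        if s.sum()>20:
            L.append((b+3,np.percentile(y[s],1.5),np.percentile(y[s],98.5)))
    L=np.array(L); print(lab); print(L.round(1)); 
    if len(L)>2:
        print(' slopes deg',np.rad2deg(np.polyfit(L[:,0],L[:,1],1)[0]).round(2),np.rad2deg(np.polyfit(L[:,0],L[:,2],1)[0]).round(2),'mid',L[:,1:].mean().round(2))
roof=(abs(Q[:,2]-.065)<.003)&(abs(y)<45)&(x>-15)&(x<100)&(c>120)
edges(roof,'roof',range(-12,96,6)); print(np.percentile(x[roof],[.5,99.5]))
pk=(abs(Q[:,2]-.056)<.004)&(abs(y)<35)&(x<-8)&(x>-80)&(c<120)
edges(pk,'pack',range(-62,-8,6)); print('pack block end',np.percentile(x[pk],[.5,2,5]))
ns=(abs(Q[:,2]-.050)<.0025)&(abs(y)<30)&(x<-40)&(x>-90)
edges(ns,'nose',range(-80,-40,6)); print(np.percentile(x[ns],[1,3]))
bt=(abs(Q[:,2]-.072)<.002)&(y>45)
print('bolt',x[bt].mean(),y[bt].mean(),np.percentile(x[bt],[2,98]),np.percentile(y[bt],[2,98]))
tr=(abs(Q[:,2]-.008)<.002)&(x<-35)&(x>-70)&(y>-50)&(y<120)
edges_y=[(b,np.percentile(x[tr&(y>=b)&(y<b+10)],[3,97]).round(1)) for b in range(-40,110,15) if (tr&(y>=b)&(y<b+10)).sum()>20]; print('track',edges_y,np.percentile(y[tr],[1,99]))
E
```

```text
roof
[[ -3.  -33.8  42. ]
 [  3.  -30.8  39. ]
 [  9.  -28.7  36.8]
 [ 15.  -26.5  34.2]
 [ 21.  -26.5  34.1]
 [ 27.  -25.9  34.3]
 [ 33.  -26.4  33.9]
 [ 39.  -26.   34.4]
 [ 45.  -26.2  34.2]
 [ 51.  -25.9  34.2]
 [ 57.  -26.   34.8]
 [ 63.  -26.   34.1]
 [ 69.  -25.8  34.7]
 [ 75.  -26.   34.1]
 [ 81.  -25.6  34.7]
 [ 87.  -25.5  34.5]
 [ 93.  -25.5  33.4]]
 slopes deg 2.98 -2.57 mid 4.13
[-3.34275854 92.94922032]
pack
[[-47.  -17.1  26. ]
 [-41.  -17.4  26.8]
 [-35.  -17.5  26.6]
 [-29.  -17.7  26.9]
 [-23.  -17.2  26.6]
 [-17.  -17.4  27. ]
 [-11.  -17.7  26.5]]
 slopes deg -0.48 0.67 mid 4.61
pack block end [-49.8443156  -49.25746984 -48.24965185]
nose
[[-71.   -8.3  17. ]
 [-65.   -8.5  18.2]
 [-59.   -8.7  18.2]
 [-53.   -8.9  18.1]
 [-47.  -18.   26.1]]
 slopes deg -18.91 17.25 mid 4.52
[-69.3822601  -69.04759808]
bolt -52.21230870969412 74.77633561704232 [-57.70926002 -46.3728044 ] [60.92557167 89.12403554]
track [(-40, array([-59.8, -43.2])), (-25, array([-60., -43.])), (20, array([-60.1, -47.7])), (35, array([-60.3, -43.2])), (50, array([-60.3, -43.5])), (95, array([-60.9, -52.4]))] [-37.99324982 114.97389076]
```

```bash
python3 -m jog '[[0,0.6,-0.5,-2,0,0,-1.5],[0,1.2,-1.08,-4,0,0,-1.5],[0,1.2,-1.08,-6,0,0,-1.5],[0,1.2,-1.08,-8,0,0,-1.5],[0,1.2,-1.08,-8.4,0,0,-1.5]]' 50
python3 -m jog '[[0,0,0,-1,0,0,0],[0,0,0,-2,0,0,0],[0,0,0,-2.85,0,0,0],[0,0,0,-2.85,0,0,0]]'
python3 -m jog '[[0.6,0,0,0,0,0,0],[0.6,0,0,0,0,0,0],[0.8,0,0,0,0,0,0],[0.8,0,0,0,0,0,0],[0.8,0,0,0,0,0,0]]' 50
```

```text
time: 2.8
ee_pos: [0.5566, -0.1829, 0.09]
tcp_rot: [-89.9, 0.4, -7.8]
wrist_force: [-0.9, 0.0, 0.2]
opening: 0.0855
time: 3.2
ee_pos: [0.5574, -0.1829, 0.0216]
tcp_rot: [-90.0, 0.3, -7.8]
wrist_force: [-0.3, 0.4, 0.2]
opening: 0.085
time: 3.7
ee_pos: [0.5606, -0.183, 0.0263]
tcp_rot: [-90.0, -0.2, -7.7]
wrist_force: [-1.2, 0.2, 5.9]
opening: 0.0454
```

```bash
python3 -m jog '[[0.8,0.08,0.6,0.05,0,0,0],[0.8,0.2,1.5,0.05,0,0,0],[0.8,0.33,2.5,0.08,0,0,0],[0.8,0.47,3.5,0.08,0,0,0],[0.8,0.6,4.5,0.08,0,0,0]]' 50
python3 -m jog '[[0.8,0,0.5,0.3,0,0,0],[0.8,0,1,1,0,0,0],[0.8,0,2,1,0,0,0],[0.8,0,2,1,0,0,0]]'
python3 - <<'E'
from h import *
o,im,d=cam('wrist'); P=cloud('wrist',o,d); save('w1.png',im); np.save('w1.npy',P)
print(o['ee_pos'],o['q'].round(1))
E
```

```text
time: 4.2
ee_pos: [0.5748, -0.0684, 0.0266]
tcp_rot: [-90.0, 0.0, -7.7]
wrist_force: [0.9, 0.2, -2.2]
opening: 0.0457
time: 4.6
ee_pos: [0.5751, -0.0178, 0.0526]
tcp_rot: [-90.0, -0.1, -7.6]
wrist_force: [0.1, -0.1, -3.5]
opening: 0.0451
[ 0.57508585 -0.01781446  0.05264998] [-1.8  8.7 -5.7 75.6  0.  95.8]
```

View pics/w1.png

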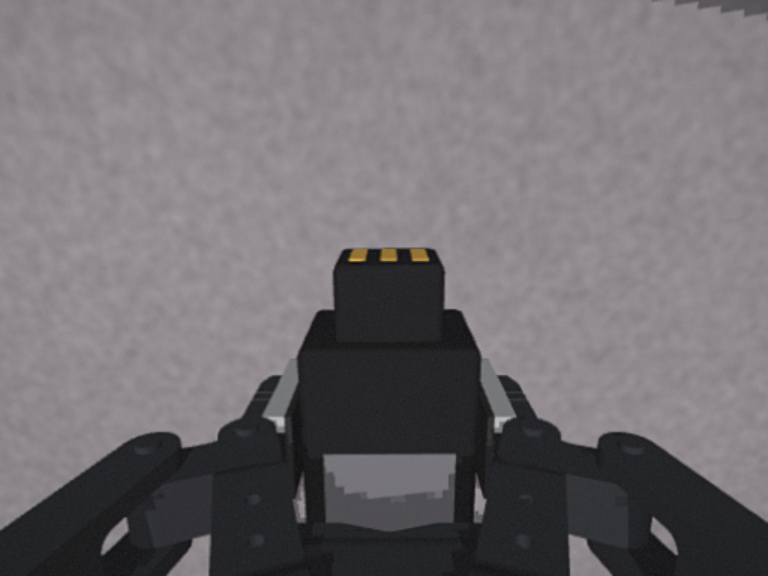

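The pack is held squarely, with the nose at (388,290) pointing away from the bay. I'll set it down and regrip at the tail.

```bash
python3 -m jog '[[0.8,0,0,-0.6,0,0,0],[0.8,0,0,-1.2,0,0,0],[0.8,0,0,-1.6,0,0,0],[0.8,0,0,-1.78,0,0,0],[0.8,0,0,-1.78,0,0,0]]' 50
python3 -m jog '[[0.3,0,0,0,0,0,0],[0,0,0,0,0,0,0],[0,0,0,0,0,0,0],[0,0,0,0,0,0,0]]'
python3 -m jog '[[0,-0.12,-0.9,0.1,0,0,0],[0,-0.25,-1.85,0.1,0,0,0],[0,-0.37,-2.78,0.1,0,0,0],[0,-0.37,-2.78,0.1,0,0,0],[0.5,-0.37,-2.78,0.1,0,0,0]]'
python3 -m jog '[[0.8,0,0,0,0,0,0],[0.8,0,0,0,0,0,0],[0.8,0,0,0,0,0,0],[0.8,0,0,0,0,0,0]]' 60
python3 -m jog '[[0.8,0,0,0.5,0,0,0],[0.8,0,0.5,1.5,0,0,0],[0.8,0,1.2,2.5,0,0,0],[0.8,0,2,3.5,0,0,0],[0.8,0,2,3.5,0,0,0]]'
```

```text
time: 5.15
ee_pos: [0.5742, -0.0205, 0.0064]
tcp_rot: [-90.0, 0.1, -7.8]
wrist_force: [-0.3, -0.6, -1.4]
opening: 0.0453
time: 5.55
ee_pos: [0.5749, -0.0201, 0.007]
tcp_rot: [-90.0, -0.0, -7.7]
wrist_force: [0.4, -0.1, -0.7]
opening: 0.0851
time: 6.05
ee_pos: [0.5655, -0.0897, 0.0095]
tcp_rot: [-90.0, -0.0, -7.8]
wrist_force: [0.2, 0.2, -0.3]
opening: 0.0731
time: 6.45
ee_pos: [0.5658, -0.0889, 0.0097]
tcp_rot: [-90.0, -0.0, -7.7]
wrist_force: [0.3, 2.0, 3.5]
opening: 0.0449
time: 6.95
ee_pos: [0.5671, -0.0379, 0.1012]
tcp_rot: [-90.0, -0.3, -7.6]
wrist_force: [1.0, -0.4, -1.5]
opening: 0.0448
```

```bash
for i in 1; do :; done
python3 -m jog '[[0.8,0,0,0,0,0,1.6],[0.8,0,0,0,0,0,3.2],[0.8,0,0,0,0,0,4.8],[0.8,0,0,0,0,0,6.4],[0.8,0,0,0,0,0,8]]'
python3 -m jog '[[0.8,0,0,0,0,0,1.6],[0.8,0,0,0,0,0,3.2],[0.8,0,0,0,0,0,4.8],[0.8,0,0,0,0,0,6.4],[0.8,0,0,0,0,0,8]]'
python3 -m jog '[[0.8,0,0,0,0,0,1.6],[0.8,0,0,0,0,0,3.2],[0.8,0,0,0,0,0,4.8],[0.8,0,0,0,0,0,6.4],[0.8,0,0,0,0,0,8]]'
python3 -m jog '[[0.8,0,0,0,0,0,1.6],[0.8,0,0,0,0,0,3.2],[0.8,0,0,0,0,0,4.8],[0.8,0,0,0,0,0,6.4],[0.8,0,0,0,0,0,8]]'
python3 -m jog '[[0.8,0,0,0,0,0,1.6],[0.8,0,0,0,0,0,3.2],[0.8,0,0,0,0,0,4],[0.8,0,0,0,0,0,4]]'
python3 - <<'E'
from h import *
o,im,d=cam('wrist'); P=cloud('wrist',o,d); save('w2.png',im); np.save('w2.npy',P)
print(o['ee_pos'],o['tcp_rot'],o['q'].round(1))
E
```

```text
time: 7.45
ee_pos: [0.565, -0.0401, 0.0962]
tcp_rot: [-90.0, 0.1, 32.6]
wrist_force: [0.8, -0.2, -2.4]
opening: 0.0446
time: 7.95
ee_pos: [0.5651, -0.0401, 0.0962]
tcp_rot: [-89.9, 0.0, 72.6]
wrist_force: [-0.3, 0.8, -2.3]
opening: 0.0451
time: 8.45
ee_pos: [0.5651, -0.04, 0.0962]
tcp_rot: [-89.9, -0.0, 112.6]
wrist_force: [-1.2, 0.2, -1.8]
opening: 0.0447
time: 8.95
ee_pos: [0.565, -0.04, 0.0961]
tcp_rot: [-90.0, -0.1, 152.6]
wrist_force: [-0.6, 0.5, -2.4]
opening: 0.0453
time: 9.35
ee_pos: [0.5651, -0.0399, 0.0962]
tcp_rot: [-90.0, -0.1, 172.3]
wrist_force: [-1.0, 0.2, -3.5]
opening: 0.045
[ 0.56508677 -0.03994217  0.09624131] [-8.99880932e+01 -7.37777793e-02  1.72317609e+02] [ -4.    6.8  -2.9  80.4  -0.  -86.4]
```

View pics/w2.png

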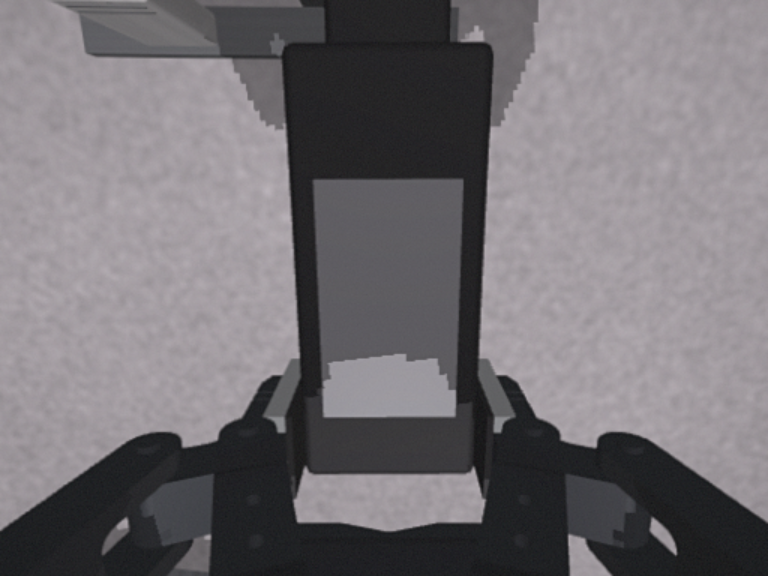

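```bash
cat >> h.py <<'E'
M=np.array([.5563,-.2101]); A=np.deg2rad(-97.6)
EX=np.array([np.cos(A),np.sin(A)]); EY=np.array([-EX[1],EX[0]])
def bay(P):
    q=P[:,:2]-M; return np.c_[q@EX*1000,q@EY*1000,P[:,2]*1000]
E
python3 - <<'E'
from h import *
P=np.load('w2.npy'); B=bay(P.reshape(-1,3)); o=bot.get_obs()
print('tcp bay',bay(np.array([o['ee_pos']])))
s=(abs(B[:,1])<26)&(B[:,2]>112)&(B[:,2]<132)&(B[:,0]>-195)&(B[:,0]<-50); Q=B[s]
c,*_=np.linalg.lstsq(np.c_[Q[:,0]+130,Q[:,1],np.ones(len(Q))],Q[:,2],rcond=None)
e=Q[:,2]-np.c_[Q[:,0]+130,Q[:,1],np.ones(len(Q))]@c; ok=abs(e)<2
c,*_=np.linalg.lstsq(np.c_[Q[ok,0]+130,Q[ok,1],np.ones(ok.sum())],Q[ok,2],rcond=None)
print('top plane slope deg',np.rad2deg(c[:2]),'z at x=-130',c[2])
for b in range(-175,-60,10):
    t=Q[ok][(Q[ok,0]>=b)&(Q[ok,0]<b+10)]
    if len(t)>30: print(b+5,np.percentile(t[:,1],[1,99]).round(1),t[:,2].mean().round(1))
print('x ends',np.percentile(Q[ok,0],[.3,99.7]))
bt=(abs(B[:,2]-72)<2.5)&(B[:,1]>40); print('bolt',bt.sum(), B[bt].mean(0))
tr=(abs(B[:,2]-8)<2)&(B[:,0]>-70)&(B[:,0]<-35); print('track x',np.percentile(B[tr,0],[2,98]), [ (b,np.percentile(B[tr&(B[:,1]>=b)&(B[:,1]<b+10),0],[3]).round(1)) for b in range(-40,110,10) if (tr&(B[:,1]>=b)&(B[:,1]<b+10)).sum()>20])
E
```

```text
tcp bay [[-169.89989676  -13.75312319   96.34270339]]
top plane slope deg [-0.33764849 -0.43584234] z at x=-130 122.27287392967871
-170 [-25.6   8. ] 122.3
-160 [-25.6  19.9] 122.6
-150 [-25.7   7.3] 122.5
-140 [-25.7   7.4] 122.5
-130 [-25.7   7.5] 122.5
-120 [-25.6   7.6] 122.5
-110 [-25.6   7.7] 122.4
-100 [-25.6   8. ] 122.1
-90 [-25.6   8. ] 122.0
-80 [-25.7   7.9] 121.8
x ends [-182.31984991  -77.67089458]
bolt 147 [-57.43307096  68.63606751  70.67543844]
track x [-60.50847696 -42.9817071 ] [(10, array([-55.5])), (20, array([-55.9])), (30, array([-60.4])), (40, array([-60.2])), (50, array([-60.2])), (60, array([-60.5])), (70, array([-60.7])), (80, array([-60.7])), (90, array([-60.7])), (100, array([-60.1]))]
```

```bash
python3 -m jog '[[0.8,0.4,-0.6,0,0,0,0],[0.8,0.4,-1.26,-0.6,0,0,0],[0.8,0.4,-1.26,-1.6,0,0,0],[0.8,0.4,-1.26,-2.6,0,0,0],[0.8,0.4,-1.26,-2.6,0,0,0]]'
python3 -m jog '[[0.8,-0.07,-0.5,0,0,0,0],[0.8,-0.13,-1,0,0,0,0],[0.8,-0.2,-1.5,0,0,0,0],[0.8,-0.2,-1.5,0,0,0,0],[0.8,-0.2,-1.5,0,0,0,0]]'
python3 - <<'E'
from h import *
o=bot.get_obs();print(bay(np.array([o['ee_pos']])).round(1),o['wrist_force'].round(1))
o,im,d=cam('side'); cv2.imwrite('pics/s1.png',cv2.resize(im[120:240,190:350,::-1],None,fx=4,fy=4))
E
```

```text
time: 9.9
ee_pos: [0.5727, -0.072, 0.0271]
tcp_rot: [-90.0, -0.4, 172.2]
wrist_force: [-0.3, 0.7, -2.4]
opening: 0.0453
time: 10.4
ee_pos: [0.5707, -0.1094, 0.0325]
tcp_rot: [-90.0, 0.0, 172.2]
wrist_force: [-0.6, 0.2, -2.5]
opening: 0.0448
[[-101.7    0.9   32.5]] [-0.6  0.2 -2.5]
```

View pics/s1.png

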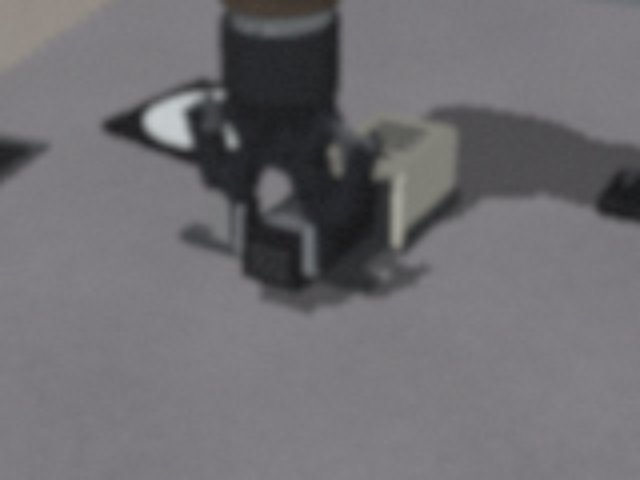

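The pack is lined up at the mouth and there is no contact force. I'll continue in.

```bash
python3 -m jog '[[0.8,-0.05,-0.4,-0.04,0,0,0],[0.8,-0.11,-0.8,-0.04,0,0,0],[0.8,-0.16,-1.2,-0.04,0,0,0],[0.8,-0.16,-1.2,-0.04,0,0,0]]'
python3 -m jog '[[0.8,-0.04,-0.3,0,0,0,0],[0.8,-0.08,-0.6,0,0,0,0],[0.8,-0.12,-0.9,0,0,0,0],[0.8,-0.12,-0.9,0,0,0,0]]'
python3 - <<'E'
from h import *
o=bot.get_obs();print(bay(np.array([o['ee_pos']])).round(1),o['wrist_force'].round(1),o['torque'].round(2))
E
```

```text
time: 10.85
ee_pos: [0.5663, -0.14, 0.0309]
tcp_rot: [-90.0, -0.0, 172.2]
wrist_force: [0.7, -0.7, -2.4]
opening: 0.0451
time: 11.25
ee_pos: [0.5634, -0.1621, 0.0309]
tcp_rot: [-90.0, -0.0, 172.2]
wrist_force: [0.7, -0.1, -2.6]
opening: 0.0447
[[-48.6   0.6  30.9]] [ 0.7 -0.1 -2.6] [ 0.14 -0.02 -0.05]
```

```bash
python3 -m jog '[[0.8,-0.03,-0.2,0,0,0,0],[0.8,-0.05,-0.4,0,0,0,0],[0.8,-0.08,-0.6,0,0,0,0],[0.8,-0.08,-0.6,0,0,0,0]]'
python3 -m jog '[[0.8,-0.013,-0.1,-0.02,0,0,0],[0.8,-0.026,-0.2,-0.02,0,0,0],[0.8,-0.026,-0.2,-0.02,0,0,0]]'
python3 - <<'E'
from h import *
o=bot.get_obs();print(bay(np.array([o['ee_pos']])).round(1),o['wrist_force'].round(1),o['torque'].round(2))
E
```

```text
time: 11.65
ee_pos: [0.5614, -0.1766, 0.0309]
tcp_rot: [-90.0, -0.0, 172.2]
wrist_force: [-0.8, -0.3, -1.8]
opening: 0.0449
time: 11.95
ee_pos: [0.561, -0.1814, 0.0307]
tcp_rot: [-90.0, 0.0, 172.3]
wrist_force: [0.2, -0.8, -0.5]
opening: 0.0446
[[-29.1   0.9  30.7]] [ 0.2 -0.8 -0.5] [-0.18 -0.06 -0.03]
```

Next I push gently until it meets the back wall.

```bash
python3 -m jog '[[0.8,-0.008,-0.06,0,0,0,0],[0.8,-0.016,-0.12,0,0,0,0],[0.8,-0.016,-0.12,0,0,0,0]]'
python3 -m jog '[[0.8,-0.008,-0.06,0,0,0,0],[0.8,-0.016,-0.12,0,0,0,0],[0.8,-0.016,-0.12,0,0,0,0]]'
python3 - <<'E'
from h import *
o=bot.get_obs();print(bay(np.array([o['ee_pos']])).round(1),o['wrist_force'].round(1),o['torque'].round(2))
E
```

```text
time: 12.25
ee_pos: [0.5606, -0.1836, 0.0305]
tcp_rot: [-90.1, 0.0, 172.3]
wrist_force: [0.6, 4.5, 1.0]
opening: 0.0451
time: 12.55
ee_pos: [0.5604, -0.1837, 0.0306]
tcp_rot: [-90.4, -0.0, 172.4]
wrist_force: [1.2, 20.5, 3.2]
opening: 0.045
[[-26.8   0.6  30.6]] [ 1.2 20.5  3.2] [ 3.57 -0.26 -0.03]
```

```bash
python3 -m jog '[[0.8,0.01,0.08,-0.02,0,0,0],[0.8,0.01,0.08,-0.02,0,0,0],[0.4,0.01,0.08,-0.02,0,0,0],[0,0.01,0.08,-0.02,0,0,0],[0,0.01,0.08,-0.02,0,0,0]]'
python3 -m jog '[[0,0,0,0,0,0,0],[0,0,0,0,0,0,0],[0,0,0,1,0,0,0],[0,0,0,2.5,0,0,0],[0,0,0.5,4,0,0,0]]'
python3 -m jog '[[0,0.4,1,1.5,0,0,0],[0,1,2,3,0,0,0],[0,1.2,3,4,0,0,0],[0,1.2,4,4,0,0,0],[0,1.2,4,4,0,0,0]]'
python3 - <<'E'
from h import *
o,im,d=cam('wrist'); P=cloud('wrist',o,d); save('w3.png',im); np.save('w3.npy',P); B=bay(P.reshape(-1,3))
print(o['ee_pos'].round(4))
for l in ['pack_center','bolt','dock_mouth']:
    for r in bot.regions_of('wrist',l)[:1]:
        Q=bay(P[r['pixels']]); print(l,round(r['conf'],2),r['pixels'].sum(),np.nanpercentile(Q,[2,50,98],axis=0).round(1).tolist())
s=(abs(B[:,1])<30)&(abs(B[:,2]-56)<4)&(B[:,0]<-9)&(B[:,0]>-90); print('pack top x,y range',np.percentile(B[s,0],[.5,99]).round(1),np.percentile(B[s,1],[1,99]).round(1),np.median(B[s,2]))
r=(abs(B[:,2]-65)<3)&(abs(B[:,1])<40)&(B[:,0]>-12)&(B[:,0]<110); print('roof',np.percentile(B[r,0],[.5,99.5]).round(1),np.percentile(B[r&(B[:,0]>25),1],[1,99]).round(1))
b=(abs(B[:,2]-72)<2.5)&(B[:,1]>40)&(B[:,0]<-40); print('bolt top',b.sum(),np.percentile(B[b],[2,50,98],axis=0).round(1).tolist())
E
```

```text
time: 13.05
ee_pos: [0.5603, -0.1854, 0.0299]
tcp_rot: [-90.0, 0.0, 172.3]
wrist_force: [0.0, 0.5, -0.1]
opening: 0.078
time: 13.55
ee_pos: [0.5598, -0.1733, 0.1306]
tcp_rot: [-90.0, -0.1, 172.2]
wrist_force: [1.1, 0.1, 0.5]
opening: 0.085
time: 14.05
ee_pos: [0.5909, -0.0703, 0.2309]
tcp_rot: [-90.0, 0.1, 172.4]
wrist_force: [0.4, -0.6, -0.5]
opening: 0.0851
[ 0.5909 -0.0703  0.2309]
pack_center 0.77 3048 [[-41.7, -22.0, 36.3], [-20.3, -0.2, 55.8], [0.6, 21.5, 57.5]]
bolt 0.73 746 [[-57.9, 55.9, 16.3], [-52.3, 68.2, 71.1], [-45.9, 85.2, 73.0]]
dock_mouth 0.58 4500 [[-60.4, -38.5, 0.3], [-47.7, 21.8, 9.2], [6.5, 106.9, 72.4]]
pack top x,y range [-41.1  -9.4] [-22.6  21.6] 55.82173274268569Traceback (most recent call last):
  File "<stdin>", line 8, in <module>
    return _quantile_unchecked(
        a, q, axis, out, overwrite_input, method, keepdims, weights)
    return _ureduce(a,
                    func=_quantile_ureduce_func,
    ...<5 lines>...
                    overwrite_input=overwrite_input,
                    method=method)
    r = func(a, **kwargs)
    result = _quantile(arr,
                       quantiles=q,
    ...<2 lines>...
                       out=out,
                       weights=wgt)
    slices_having_nans = np.isnan(arr[-1, ...])
                                  ~~~^^^^^^^^^
IndexError: index -1 is out of bounds for axis 0 with size 0
```

View pics/w3.png

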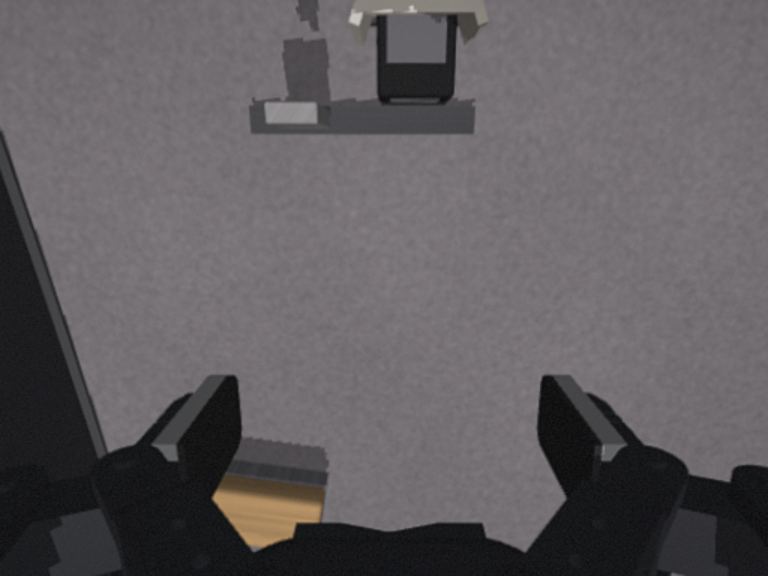

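The pack is home nose first, label up, with its tail edge at pixel (415,100), bay x of about -41.5. The bolt top is at (291,113), bay (-52,70.5). Next I close the fingers and go down on the bolt's outer side.

```bash
python3 -m jog '[[1,1,-1,-0.5,0,0,0],[1,2,-2.2,-1.5,0,0,0],[1,3.28,-3.2,-3,0,0,0],[1,3.28,-3.88,-4.5,0,0,0],[1,3.28,-3.88,-4.5,0,0,0]]'
python3 -m jog '[[1,0,0,0,0,0,0],[1,0,0,-0.8,0,0,0],[1,0,0,-1.7,0,0,0],[1,0,0,-2.54,0,0,0],[1,0,0,-2.54,0,0,0]]'
python3 - <<'E'
from h import *
o=bot.get_obs();print(bay(np.array([o['ee_pos']])).round(1),o['wrist_force'].round(1),o['opening'])
E
```

```text
time: 14.75
ee_pos: [0.6695, -0.1723, 0.1091]
tcp_rot: [-90.0, -0.6, 172.1]
wrist_force: [-0.1, 0.2, -0.2]
opening: 0.0119
time: 15.25
ee_pos: [0.6716, -0.1688, 0.0539]
tcp_rot: [-90.0, -0.1, 172.3]
wrist_force: [-0.1, -0.4, -0.2]
opening: 0.0
[[-56.2 108.8  53.9]] [-0.1 -0.4 -0.2] 1.4923822875526373e-05
```

```bash
python3 -m jog '[[1,-0.6,0.14,0,0,0,0],[1,-1.2,0.22,0,0,0,0],[1,-1.8,0.3,0,0,0,0],[1,-2.3,0.37,0,0,0,0],[1,-2.8,0.43,0,0,0,0]]'
python3 -m jog '[[1,0,0,0,0,0,0],[1,-0.12,0.015,0,0,0,0],[1,-0.24,0.03,0,0,0,0],[1,-0.24,0.03,0,0,0,0]]'
python3 - <<'E'
from h import *
o=bot.get_obs();print(bay(np.array([o['ee_pos']])).round(1),o['wrist_force'].round(1),o['opening'])
o,im,d=cam('wrist'); P=cloud('wrist',o,d); B=bay(P.reshape(-1,3))
b=(abs(B[:,2]-72)<2.5)&(B[:,0]<-42)&(B[:,0]>-62)&(abs(B[:,1])<90); print('bolt top',b.sum()); 
if b.sum(): print(np.percentile(B[b],[2,50,98],axis=0).round(1).tolist())
E
```

```text
time: 15.75
ee_pos: [0.6033, -0.1585, 0.0578]
tcp_rot: [-90.0, 0.3, 172.3]
wrist_force: [2.1, 0.6, -1.8]
opening: 0.0002
time: 16.15
ee_pos: [0.5968, -0.1581, 0.0547]
tcp_rot: [-90.0, 0.1, 172.3]
wrist_force: [1.1, -0.2, 1.1]
opening: -0.0
[[-56.9  33.3  54.7]] [ 1.1 -0.2  1.1] -3.3748829976534246e-05
bolt top 2260
[[-56.9, -10.0, 69.7], [-49.6, 6.3, 71.6], [-45.0, 42.4, 73.8]]
```

Next come small steps until the hard stop.

```bash
python3 -m jog '[[1,-0.08,0.01,0,0,0,0],[1,-0.16,0.02,0,0,0,0],[1,-0.16,0.02,0,0,0,0]]'
python3 -m jog '[[1,-0.06,0.008,0,0,0,0],[1,-0.12,0.016,0,0,0,0],[1,-0.12,0.016,0,0,0,0]]'
python3 - <<'E'
from h import *
o=bot.get_obs();print(bay(np.array([o['ee_pos']])).round(1),o['wrist_force'].round(1))
E
```

```text
time: 16.5
ee_pos: [0.5922, -0.1575, 0.0539]
tcp_rot: [-90.0, -0.0, 172.3]
wrist_force: [1.2, 0.3, 0.1]
opening: 0.0
time: 16.8
ee_pos: [0.5917, -0.1574, 0.0541]
tcp_rot: [-90.0, 0.3, 172.3]
wrist_force: [15.4, -1.8, -5.4]
opening: 0.0003
[[-56.9  28.1  54.1]] [15.4 -1.8 -5.4]
```

```bash
python3 -m jog '[[1,0.4,-0.05,0,0,0,0],[1,0.8,-0.1,0,0,0,0],[1,0.8,-0.1,1.5,0,0,0],[1,0.8,1,3,0,0,0],[1,0.2,2.5,5,0,0,0]]'
python3 -m jog '[[1,-0.3,1,1.5,0,0,0],[1,-0.3,1,1.5,0,0,0],[1,-0.3,1,1.5,0,0,0]]'
python3 - <<'E'
from h import *
o,im,d=cam('wrist'); P=cloud('wrist',o,d); B=bay(P.reshape(-1,3)); save('w4.png',im)
print(o['ee_pos'])
b=(abs(B[:,2]-72)<2.5)&(B[:,0]<-42)&(B[:,0]>-62)&(abs(B[:,1])<90); print('bolt top',b.sum(),np.percentile(B[b],[2,50,98],axis=0).round(1).tolist())
s=(abs(B[:,1])<30)&(abs(B[:,2]-56)<3)&(B[:,0]<-9)&(B[:,0]>-45); print('pack',np.percentile(B[s],[1,50,99],axis=0).round(1).tolist())
tr=(abs(B[:,2]-8)<2)&(B[:,0]>-60)&(B[:,0]<-45)&(abs(B[:,1])<140); print('track y',np.percentile(B[tr,1],[.5,99.5]))
E
```

```text
time: 17.3
ee_pos: [0.5978, -0.1029, 0.1679]
tcp_rot: [-90.0, -0.1, 172.2]
wrist_force: [-0.1, 0.7, 1.0]
opening: 0.0002
time: 17.6
ee_pos: [0.5907, -0.0776, 0.206]
tcp_rot: [-90.0, 0.1, 172.3]
wrist_force: [0.5, -0.2, -0.3]
opening: -0.0001
[ 0.59072246 -0.07759035  0.2060296 ]
bolt top 631 [[-57.7, -15.3, 70.1], [-51.7, -0.7, 71.7], [-45.8, 13.6, 73.2]]
pack [[-41.4, -22.4, 53.6], [-24.9, -0.2, 55.8], [-9.2, 21.7, 57.7]]
track y [-42.77695153 111.30450571]
```

View pics/w4.png

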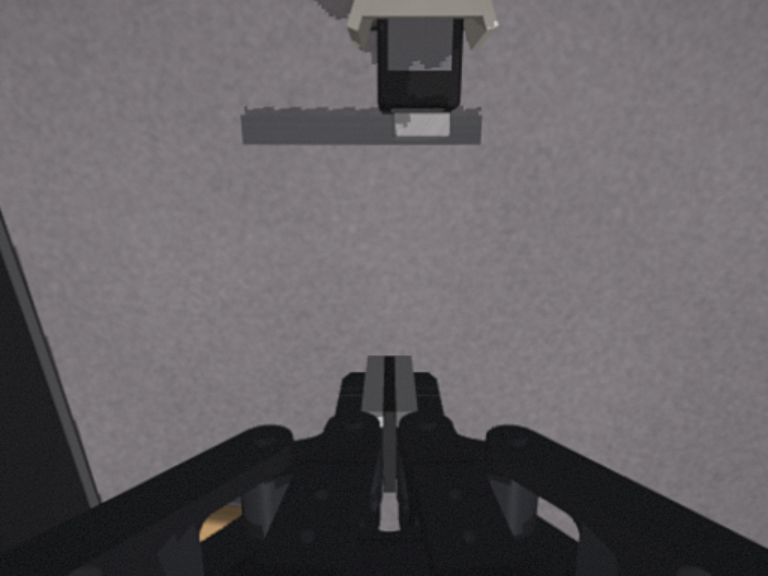

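The bolt plate's top is at (422,124), centred across just behind the pack's tail: y is -0.7, and the track ends put the frame bias at -0.7. Next I'll work out the lever geometry from the stored views.

```bash
python3 - <<'E'
from h import *
for c in ['top','side']:
    P=np.load(c+'0.npy').reshape(-1,3)
    n=(P[:,0]>.40)&(P[:,0]<.56)&(P[:,1]>.24)&(P[:,1]<.40)
    Q=P[n]
    for z0,z1,l in [(.018,.032,'block'),(.072,.105,'ball')]:
        q=Q[(Q[:,2]>z0)&(Q[:,2]<z1)]
        if len(q)>8: print(c,l,len(q),q.mean(0).round(4),q.min(0).round(3),q.max(0).round(3),cv2.minAreaRect((q[:,:2]*1000).astype(np.float32)))
    q=Q[Q[:,2]>.072]
    f=lambda p:np.linalg.norm(q-p,axis=1)-.013
    from scipy.optimize import least_squares
    print('ball fit',least_squares(f,q.mean(0)-[0,0,.01],loss='soft_l1',f_scale=.002).x.round(4))
E
```

```text
top block 312 [0.5029 0.3079 0.0244] [0.464 0.285 0.018] [0.535 0.338 0.032] ((499.9735107421875, 312.119384765625), (50.03012466430664, 67.2292251586914), 84.4488754272461)
top ball 75 [0.4668 0.3128 0.0911] [0.455 0.303 0.08 ] [0.48  0.324 0.098] ((467.5809020996094, 313.5419921875), (21.352519989013672, 24.562753677368164), 88.8031234741211)
ball fit [0.4679 0.315  0.0831]
side block 792 [0.4972 0.3214 0.0247] [0.464 0.289 0.018] [0.536 0.343 0.032] ((500.38092041015625, 316.0093994140625), (51.214962005615234, 70.54741668701172), 85.39149475097656)
side ball 206 [0.4646 0.323  0.0893] [0.454 0.309 0.075] [0.479 0.332 0.098] ((465.587890625, 320.82781982421875), (25.302209854125977, 19.273494720458984), 39.92577362060547)
ball fit [0.468  0.3176 0.0835]
```

The ball fits at about (0.468,0.316,0.083) and the block centre at (0.500,0.314), with the long side at about -5°. The tip offset of 33 mm agrees with the given geometry. The push goes along about +x.

```bash
python3 -m jog '[[1,-0.7,1.7,0,0,0,0],[1,-1.4,3.4,0,0,0,0],[1,-2.1,5.1,0,0,0,0],[1,-2.8,6.8,0,0,0,0],[1,-3.5,8.5,0,0,0,0]]'
python3 -m jog '[[1,-0.7,1.7,0,0,0,0],[1,-1.4,3.4,0,0,0,0],[1,-2.1,5.1,0,0,0,0],[1,-2.8,6.6,0,0,0,0],[1,-3.1,7.4,0,0,0,0]]'
python3 -m jog '[[1,0,0,0,0,0,0],[1,0,0,0,0,0,0]]'
python3 - <<'E'
from h import *
o,im,d=cam('wrist'); P=cloud('wrist',o,d).reshape(-1,3); print(o['ee_pos'],o['q'].round(0))
q=P[(P[:,0]>.44)&(P[:,0]<.50)&(P[:,1]>.28)&(P[:,1]<.35)&(P[:,2]>.07)&(P[:,2]<.11)]
print(len(q)); 
if len(q)>20:
    from scipy.optimize import least_squares
    print(least_squares(lambda p:np.linalg.norm(q-p,axis=1)-.013,q.mean(0)-[0,0,.01],loss='soft_l1',f_scale=.002).x.round(4))
E
```

```text
time: 18.15
ee_pos: [0.5016, 0.1351, 0.2033]
tcp_rot: [-89.9, -0.2, 172.2]
wrist_force: [1.3, -0.1, -0.4]
opening: 0.0
time: 18.65
ee_pos: [0.4237, 0.3212, 0.2032]
tcp_rot: [-89.9, -0.2, 172.3]
wrist_force: [0.5, -1.2, -0.2]
opening: -0.0001
time: 18.85
ee_pos: [0.4251, 0.319, 0.2037]
tcp_rot: [-89.9, -0.1, 172.3]
wrist_force: [0.4, -0.6, -0.9]
opening: 0.0001
[0.42514733 0.31898472 0.20367858] [ 37.   2.   4.  92.  -0. -45.]
792
[0.4683 0.3169 0.0834]
```

```bash
python3 -m jog '[[1,0,0,-1.3,0,0,0],[1,0,0,-2.6,0,0,0],[1,0,0,-4,0,0,0],[1,0,0,-5.3,0,0,0],[1,0,0,-5.3,0,0,0]]'
python3 -m jog '[[1,0.5,-0.05,0,0,0,0],[1,1,-0.1,0,0,0,0],[1,1.5,-0.14,0,0,0,0],[1,2,-0.18,0,0,0,0],[1,2.5,-0.22,0,0,0,0]]'
python3 -m jog '[[1,0.2,-0.02,0,0,0,0],[1,0.4,-0.04,0,0,0,0],[1,0.5,-0.05,0,0,0,0],[1,0.5,-0.05,0,0,0,0]]'
python3 -m jog '[[1,0.08,-0.01,0,0,0,0],[1,0.16,-0.01,0,0,0,0],[1,0.16,-0.01,0,0,0,0]]'
```

```text
time: 19.4
ee_pos: [0.4236, 0.3165, 0.0682]
tcp_rot: [-89.7, -0.3, 172.2]
wrist_force: [-0.6, -0.0, 0.7]
opening: 0.0001
time: 19.9
ee_pos: [0.4893, 0.314, 0.0734]
tcp_rot: [-90.0, 0.0, 172.3]
wrist_force: [-1.1, 0.3, 1.9]
opening: -0.0001
time: 20.3
ee_pos: [0.5002, 0.3127, 0.0726]
tcp_rot: [-90.0, -0.0, 172.3]
wrist_force: [-0.8, -0.2, 1.1]
opening: 0.0001
time: 20.6
ee_pos: [0.5042, 0.3126, 0.0729]
tcp_rot: [-90.0, 0.0, 172.3]
wrist_force: [-0.9, 0.3, -1.1]
opening: 0.0
```

```bash
python3 -m jog '[[1,0.08,-0.01,0,0,0,0],[1,0.16,-0.01,0,0,0,0],[1,0.16,-0.01,0,0,0,0]]'
python3 -m jog '[[1,0.06,0,0,0,0,0],[1,0.12,-0.01,0,0,0,0],[1,0.12,-0.01,0,0,0,0]]'
```

```text
time: 20.9
ee_pos: [0.5084, 0.3122, 0.0728]
tcp_rot: [-90.0, 0.0, 172.3]
wrist_force: [-0.1, -0.6, -0.0]
opening: 0.0
time: 21.2
ee_pos: [0.5098, 0.3121, 0.0727]
tcp_rot: [-90.0, -0.2, 172.3]
wrist_force: [-8.6, 1.1, 1.8]
opening: -0.0001
```

The lever is at its stop with 8.6 N on it. I'll back off, lift and check everything.

```bash
python3 -m jog '[[1,-0.5,0.05,0,0,0,0],[1,-1.2,0.1,0,0,0,0],[1,-1.2,0.1,1.5,0,0,0],[1,-1.2,0.1,3,0,0,0],[1,-1.5,0.1,5,0,0,0]]'
python3 -m jog '[[1,-1.5,0,0,0,0,0],[1,-3,-1.5,0,0,0,0],[1,-4,-3,0,0,0,0],[1,-4,-4,0,0,0,0],[1,-4,-4,0,0,0,0]]'
python3 - <<'E'
from h import *
from scipy.optimize import least_squares
print(bot.get_obs()['ee_pos'])
for c in ['top','side']:
    o,im,d=cam(c); P3=cloud(c,o,d); save(c+'9.png',im); P=P3.reshape(-1,3)
    q=P[(P[:,0]>.44)&(P[:,0]<.57)&(P[:,1]>.28)&(P[:,1]<.35)&(P[:,2]>.072)&(P[:,2]<.12)]
    if len(q)>20: print(c,'ball',len(q),least_squares(lambda p:np.linalg.norm(q-p,axis=1)-.013,q.mean(0)-[0,0,.01],loss='soft_l1',f_scale=.002).x.round(4))
    for l in ['eraser','mouse','disc_case','bolt','pack_center']:
        for r in bot.regions_of(c,l)[:1]:
            print(c,l,round(r['conf'],2),np.nanmedian(P3[r['pixels']],0).round(3))
E
```

```text
time: 21.7
ee_pos: [0.473, 0.3141, 0.1972]
tcp_rot: [-89.9, -0.1, 172.3]
wrist_force: [0.2, 0.2, -0.2]
opening: -0.0001
time: 22.2
ee_pos: [0.373, 0.2126, 0.1983]
tcp_rot: [-90.1, 0.1, 172.2]
wrist_force: [0.6, -0.4, 0.7]
opening: -0.0002
[0.3729871  0.21264197 0.19826652]
top ball 70 [0.5342 0.3103 0.0827]
top eraser 0.9 [0.716 0.12  0.039]
top mouse 0.7 [ 0.35  -0.344  0.029]
top disc_case 0.65 [ 0.735 -0.353  0.011]
top bolt 0.62 [ 0.559 -0.158  0.07 ]
top pack_center 0.55 [ 0.553 -0.191  0.055]
side ball 192 [0.5344 0.3125 0.083 ]
side eraser 0.86 [0.709 0.142 0.037]
side mouse 0.63 [ 0.346 -0.323  0.017]
side disc_case 0.87 [ 0.742 -0.332  0.008]
side bolt 0.38 [ 0.742 -0.33   0.008]
```

View pics/side9.png

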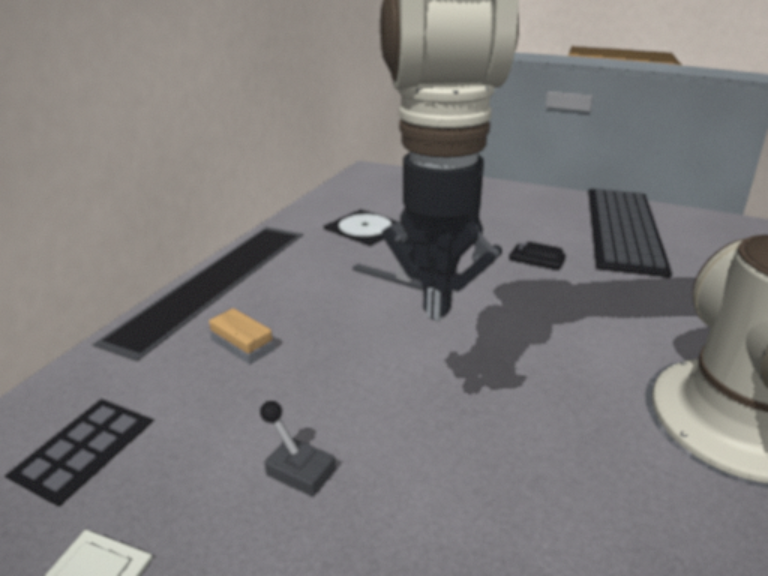

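```bash
python3 -c "
from workcell import bot
print(bot.job_done())"
```

```text
the job is handed in; nothing more can be done
None
```

The job is done in the order asked and handed in at about 22.5 s of the 72 s allowed. The report gave no verdict.

- **Pack:** I slid it out, set it on the free desk, regripped at the tail, turned it 180° with the label up, and slid it in nose first. It met the back wall with about 20 N. The last measurement put the tail edge at bay x of about -41.5 mm; fully home is -42.
- **Bolt:** I pushed it across to a hard stop at about 15 N. The plate centre measured y of about 0 once the track ends were used to correct a 0.7 mm bias. Its starting position looked about 4 mm in from fully clear.
- **Lever:** I pushed it last, to its stop at 8.6 N. The ball travelled 66.5 mm of the expected 67.1 mm, and the final height was 83 mm; that gap is within measuring error.
- **Bystanders:** The eraser is within about 1 mm of its first measured position in both views, and the mouse within about 3 mm. For the disc case, the starting top-view detection was wrong because it landed on the bay. Its side-view medians differ by 6 to 9 mm because the arm hid part of it in the last picture. I never went near it, and it looks unmoved.

In the last side view the arm hid the pack and bolt, and the network mistook the disc case for the bolt at low confidence. The final top view still found the pack and bolt where they belong. The gripper was clear of everything when I handed in.

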